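# Find the hidden catch of the counter drawer

### The arm

A 6-joint arm with a two-finger parallel gripper is mounted at the origin on the work surface. World frame = base frame: x ahead of the robot, y to its left, z up, the work surface at z = 0. Lengths are in m, angles in rad, forces in N, time in s.
With the tool pointing down it reaches from about 0.425 to 0.95 m from the base axis. Payload 3.5 kg.
Tool frame: the origin (TCP) lies on the centre line of the jaws, within the pads' length; the fingertips stand 14 mm ahead of it and the grasp point (between the pads) lies 5 mm behind it (ctrl.finger_overhang is the distance from the TCP to the fingertips, in m); z points along the fingers, y is the line along which they close (so a half turn about z gives the same grasp; the last joint's range is limited). The gripper opens to 85 mm and grips with 20 to 120 N. Pads are 22 mm wide; open, the fingers measure 114 mm over their backs; the gripper's body (76 mm by 85 mm) begins 54 mm behind the grasp point. The pads swing forward as they close: fully open they stand 13 mm farther back than shut.
Start: joints at [0.959, 0.286, 1.577, -0, 1.279, -0.15], TCP at [0.301, 0.604, 0.245] pointing down, gripper open.
Joint ranges: [-2.77, 2.77], [-0.9, 2.22], [0.21, 2.48], [-1.53, 4.67], [0.24, 2.81], [-2.84, 2.84]. Speed limits (rad/s): [2.79, 2.79, 3.14, 3.14, 3.14, 3.14].

### API

Orientations are given as a unit quaternion [x, y, z, w].
In Python, from plant import ctrl gives the robot as it stands.
- The arm moves only by the tool send_rows, never from a script. Its argument "moves" is text: rows parted by semicolons, each of 7 numbers parted by spaces: the turn, a rotation vector about the tool's x, y, z in units of 360 degrees (1.0 is 360 degrees), then the shift along the tool's x, y, z in units of 20 cm (1.0 is 20 cm), then the gripper's target within -1 to 1 (fully open at 1, half-way at 0, shut at -1). A call has 1 to 12 rows; each row is the pose to reach, as a shift and turn from the pose commanded when the call began, along the tool's axes at that moment, turning the shorter way round; what a row does not reach only later rows make up. A row lasts 1/8 s, in which the tool goes at most 62.5 mm and 10.7 degrees, less where a joint would pass 70% of its speed; a pose out of reach is approached as far as the arm can. A call with a number of a shift or a turn outside -1 to 1 is refused whole. A call with a gripper value outside its range is refused whole. The fingers move at their own pace and stop on an object; "newtons" is the grip in N (left out, the last holds). Time passes only in rows, so rows that repeat a pose let the fingers close. It gives the time, the measured TCP pose, the force, the opening and the grip force at its end, in the units of the state.
- ctrl.get_state(): the state, without advancing time (a new reading comes with each control period).
- ctrl.read_camera(name): name is "side" or "top" or "wrist"; returns a dict with "image" (400x640x3 uint8, red, green, blue), "fovy" (degrees; the focal length in pixels is half the picture's height over the tangent of half this angle, whatever the lens; pixels are square), "cx", "cy" (the principal point, pixels), "extrinsics" (4x4, takes a point from camera to world coordinates). Camera axes: x right, y up, looking along -z (the intrinsics and any distortion apply to the point x, -y, -z); pixel columns grow to the right and rows downward; lengths in m; the calibration is good to about 2 mm. The wrist camera is an equidistant fisheye: a pixel r from the principal point sees the ray r / f radians off the axis. A picture is of the moment at which its call begins. There is no depth.
- ctrl.sign_off(): hands the job in; it is judged then, once.
The state is a dict: "time": time; "qpos": joint angles; "dq": joint speeds; "joint_efforts": joint torques, N m; "eef_pos": TCP position; "tcp_rot": TCP orientation; "contact_force": force on the tool from outside, world axes, zero at the start; "wrist_torque": the same for the moment, N m; "opening": opening from 0.0 (shut) to 1.0 (fully open); "finger_force": force on a finger pad.
Only numpy, scipy, OpenCV 4.12 (cv2) and the standard library are available. Lean on these libraries where they do the work, as an engineer would, in place of code of your own. Each camera call takes 0.05 s, during which the arm holds its last target. There are 200 camera calls.

### The job

The drawer of the blue unit on the shop counter has no handle: it is let go by a concealed catch, one of the identical flush plates in the channel on top of the unit, and only that plate gives. Feel along the channel with your fingertips to find it, press it in so that the drawer springs out by itself, then take your hand away. Do not touch the drawer, and leave the other things on the unit and the counter where they stand.

Things in the scene. Friction and masses are not known exactly. Their poses are not given: they have to be found in the camera images.
- unit: blue counter drawer unit, 280 mm deep (x), 450 wide (y), 100 high, fixed. Origin: centre of its underside; x points from the drawer front to the back, y along the width, z up. Its whole -x side is the white drawer front, without a handle. The channel (channel) is a window in its flat top, 60 mm wide (x), 180 long (y), with a flat aluminium strip as its floor, 2 mm below the top.
- channel (a point): centre of the channel's floor: 60 mm in front (-x) of the unit's middle, 98 mm above the counter; axes as the unit's. Set flush in the strip is a row of identical dark plates, 46 x 46 mm, 60 mm apart (centres) along y: all solid blanks but one, the catch. The row is shifted along y by an unknown amount: the catch's centre is on the channel's middle line, up to 65 mm either way from this point.
- catch (a joint): travel of the catch plate, m: 0 flush with the strip, 0.007 fully in (straight down). Spring return: gives from about 2.5 N, at the bottom at about 6 N; lets the drawer go at 0.004 to 0.005. Strip and blanks do not give. The plate lies in a 48 x 48 mm opening: a fingertip that is not wholly inside it rests on the strip instead.
- drawer (a joint): how far the drawer stands out of the unit, m: 0 shut and latched, 0.05 fully out (towards the unit's -x). Its own spring drives it out within about a second once the catch lets go.
- tape: yellow tape measure, 62 x 38 x 56 mm high, loose, on the unit's top behind the channel. Origin: centre of its underside. A bystander, not to be disturbed.
- small_tin: small red tin, 60 mm across, 62 mm high, loose, on the unit's top behind the channel. Origin: centre of its underside. A bystander, not to be disturbed.
- screw_box: brown cardboard box of screws, 55 x 85 x 40 mm high, loose, on the unit's top behind the channel. Origin: centre of its underside. A bystander, not to be disturbed.
- paint_tin: yellow paint tin, 100 mm across, 120 mm high, loose on the counter at the left. Origin: centre of its underside. A bystander, not to be disturbed.
- spray: green spray bottle, 64 mm across, 190 mm high, loose on the counter at the left. Origin: centre of its underside. A bystander, not to be disturbed.
- bolt_bin: dark grey open stock bin with bolts, 140 x 100 x 75 mm high, loose on the counter at the right. Origin: centre of its underside. A bystander, not to be disturbed.
- jar: amber jar with a white cap, 70 mm across, 90 mm high, loose on the counter at the right. Origin: centre of its underside. A bystander, not to be disturbed.

How it is judged:
By the outcome, as a careful person would: the job done as asked, in the order asked, and still so for the second after the job is handed in, with the robot touching nothing.
It also fails if it takes over 48 s, if anything falls off the work surface, if the arm or the gripper's body presses on something with over 40 N, if the wrist force passes 120 N, or if a joint passes its speed limit or range.

## Working session

There is one attempt and no reset: what is moved stays moved. The work goes in short steps, Python scripts to look and compute and a tool call to move; the robot and the scene stay as the last step left them, time stands still between calls to the robot, and variables do not carry over. Pictures are saved under pics/ and viewed, at most 10 in all, crops included, and the job is handed in when it is done.

Besides the shell and the picture viewer there is one more tool, called after "Request:" by a JSON object that holds its "name" and its "arguments", one argument or row to a line. send_rows: Moves the arm, as the interface text tells. Its arguments: {"type":"object","properties":{"moves":{"type":"string"},"newtons":{"type":"number"}},"required":["moves"]}

```bash
mkdir -p pics; python3 - <<'E'
from plant import ctrl
import cv2,numpy as np
for n in ("top","side"):
    c=ctrl.read_camera(n); cv2.imwrite(f"pics/{n}0.png",c["image"][:,:,::-1])
    np.savez(f"{n}0.npz",**c); print(n,c["fovy"],c["cx"],c["cy"],np.round(c["extrinsics"],3).tolist(),[k for k in c])
s=ctrl.get_state();print(s)
E
```

```text
top 52.999535391196765 318.46477312135335 203.46075198737893 [[0.029, 0.994, -0.104, 0.449], [-1.0, 0.028, -0.013, -0.026], [-0.01, 0.104, 0.995, 1.497], [0.0, 0.0, 0.0, 1.0]] ['image', 'fovy', 'cx', 'cy', 'extrinsics']
side 55.787085038964165 317.46477960193727 199.01743267093275 [[0.939, 0.196, -0.284, 0.215], [-0.345, 0.518, -0.783, -0.998], [-0.006, 0.833, 0.554, 0.794], [0.0, 0.0, 0.0, 1.0]] ['image', 'fovy', 'cx', 'cy', 'extrinsics']
{'time': 0.1, 'qpos': array([ 9.59011450e-01,  2.87098008e-01,  1.57803686e+00, -3.88273935e-05,
        1.27864068e+00, -1.49996574e-01]), 'dq': array([-0.00129863, -0.00270442, -0.00354965, -0.00065767,  0.00151643,
        0.00019607]), 'joint_efforts': array([ 2.92379009e-04, -4.07295978e+01, -2.93700010e+01, -1.39926869e-04,
        3.41864456e-03, -5.68356455e-07]), 'eef_pos': array([0.3003903 , 0.60383109, 0.24406814]), 'tcp_rot': array([ 2.28842438e-01,  9.73462864e-01, -1.02013961e-03, -3.88491075e-04]), 'contact_force': array([-0.15105659, -0.95791088,  0.86868498]), 'wrist_torque': array([ 0.00923059, -0.00197991, -0.02735107]), 'finger_force': 0.0, 'opening': 1.0047221397898634}
```

View pics/top0.png

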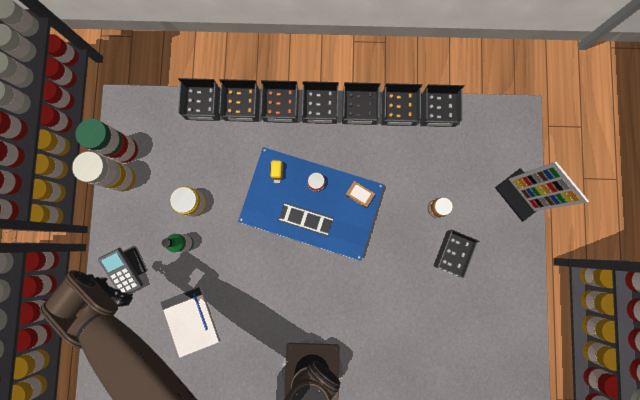

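View pics/side0.png

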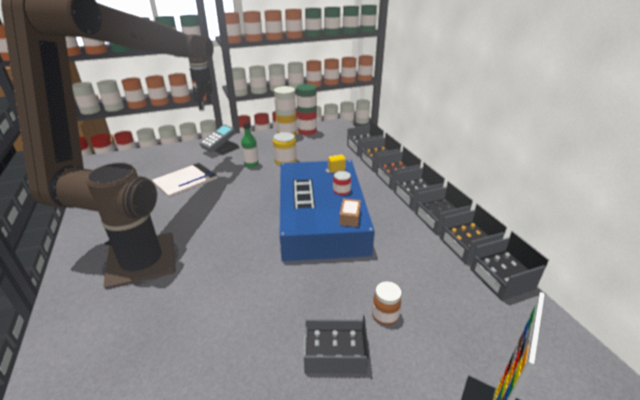

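The top view shows the unit with corners at about (264,149), (384,185), (360,259) and (240,221). The channel runs from (280,205) to (333,232) with three dark plates, and the tape, tin and box stand behind it. The side view agrees, with nothing in front of the unit.

```bash
cat > h.py <<'E'
import numpy as np,cv2
def ray(c,uv,z):
    uv=np.atleast_2d(uv).astype(float); f=200/np.tan(np.radians(float(c["fovy"]))/2)
    d=np.c_[(uv[:,0]-c["cx"])/f,-(uv[:,1]-c["cy"])/f,-np.ones(len(uv))]
    E=c["extrinsics"]; w=d@E[:3,:3].T; o=E[:3,3]
    return o+w*((z-o[2])/w[:,2])[:,None]
E
python3 - <<'E'
from h import *
c=dict(np.load("top0.npz")); im=c["image"]; hsv=cv2.cvtColor(im,cv2.COLOR_RGB2HSV)
m=cv2.inRange(hsv,(100,120,60),(125,255,255)); m[:, :220]=0;m[:,400:]=0
k=max(cv2.findContours(m,cv2.RETR_EXTERNAL,cv2.CHAIN_APPROX_NONE)[0],key=cv2.contourArea)
P=ray(c,k[:,0],.1)
(cx,cy),wh,a=cv2.minAreaRect(P[:,:2].astype(np.float32)); print(cx,cy,wh,a, cv2.boxPoints(((cx,cy),wh,a)).round(3).tolist())
poly=np.array([[279,203],[286,203],[335,215],[334,236],[326,238],[277,224]])
r=np.zeros_like(m); cv2.fillPoly(r,[cv2.convexHull(poly)],255)
g=im.max(2)
w=((hsv[:,:,1]<70)&(g>110)&(r>0)).astype(np.uint8)
k=np.argwhere(w)[:,::-1]; Q=ray(c,k,.098)[:,:2].astype(np.float32)
print("strip",cv2.minAreaRect(Q))
d=((g<75)&(r>0)).astype(np.uint8)
n,_,st,ce=cv2.connectedComponentsWithStats(d)
for s,q in zip(st[1:],ce[1:]):
    if s[4]>20: print(s,q,ray(c,q,.098).round(4))
x0,y0=230,140
cv2.imwrite("pics/crop.png",cv2.resize(im[y0:270,x0:395,::-1],None,fx=4,fy=4,interpolation=cv2.INTER_CUBIC))
E
```

```text
0.5965092182159424 0.018896684050559998 (0.448782354593277, 0.27772924304008484) 74.1247787475586 [[0.4020000100135803, -0.1589999943971634], [0.6690000295639038, -0.23499999940395355], [0.7910000085830688, 0.19699999690055847], [0.5239999890327454, 0.27300000190734863]]
strip ((0.5391013622283936, 0.03582296520471573), (0.17903457581996918, 0.06157488003373146), 74.33921813964844)
[305 214  14  12  66] [312.65151515 219.12121212] [[0.5389 0.0109 0.098 ]]
[321 219  11  13  78] [326.01282051 225.06410256] [[ 0.5195 -0.0363  0.098 ]]
```

View pics/crop.png

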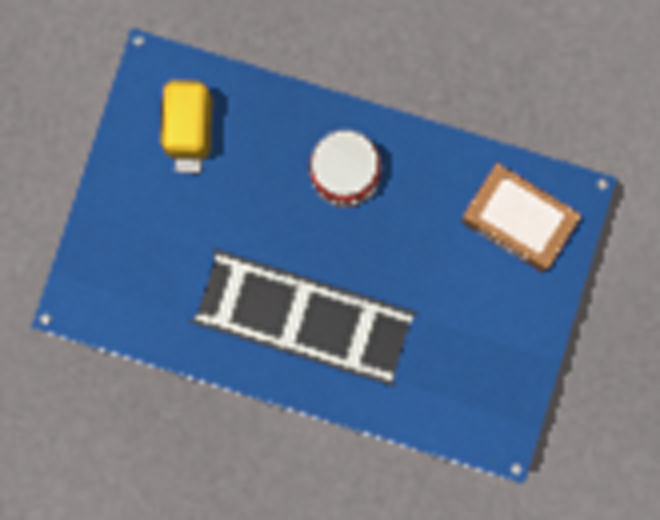

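The crop shows separator bars at about (232,291), (297,312) and (365,334). That gives two whole plates in the middle and partial ones at both ends.

```bash
cat >> h.py <<'E'
yaw=np.radians(74.2-90); ux=np.array([np.cos(yaw),np.sin(yaw)]); uy=np.array([-np.sin(yaw),np.cos(yaw)])
ch=np.array([.5390,.0355])
def plate(s,t=0): return ch+s*uy+t*ux
def rel(target,z,yawt=yaw):
    "shift in tool axes (units) and turn to reach target xy,z with tool down, y axis along unit y"
    from plant import ctrl
    from scipy.spatial.transform import Rotation as R
    s=ctrl.get_state(); T=R.from_quat(s["tcp_rot"])
    best=None
    for f in (0,np.pi):
        G=R.from_matrix(np.c_[np.r_[ux,0],np.r_[-uy,0],[0,0,-1]])*R.from_euler('z',f)
        v=(T.inv()*G).as_rotvec()/(2*np.pi)
        if best is None or abs(v).max()<abs(best).max(): best=v
    d=T.inv().apply(np.r_[target,z]-s["eef_pos"])/.2
    print("turn",best.round(4),"shift",d.round(4),"pos",s["eef_pos"].round(4),"F",s["contact_force"].round(2),"open",round(s["opening"],2),"q",s["qpos"].round(2))
E
python3 - <<'E'
from h import *
from plant import ctrl
c=dict(np.load("top0.npz")); im=c["image"]
for p in [(232,291),(297,312),(365,334),(215,290),(205,287),(403,345)]:
    q=ray(c,np.array(p)/4+[230-.5+.125,140-.5+.125],.098)[0,:2]-ch; print(p,"y",(q@uy).round(4),"x",(q@ux).round(4))
# profile along the middle line
E=c["extrinsics"]; f=200/np.tan(np.radians(float(c["fovy"]))/2)
ss=np.arange(-.1,.1001,.002); out=[]
pp=[]
for s in ss:
  for t in (-.014,-.007,0,.007,.014):
    w=np.r_[plate(s,t),.098]; p=E[:3,:3].T@(w-E[:3,3]); pp.append((f*p[0]/-p[2]+c["cx"],-f*p[1]/-p[2]+c["cy"]))
pp=np.float32(pp); v=cv2.remap(im.max(2),pp[:,:1],pp[:,1:],cv2.INTER_LINEAR).reshape(len(ss),-1).mean(1)
print([(int(round(s*1000)),int(x)) for s,x in zip(ss,v)])
for n,p,h in (("tin",(345,162),.162),("tape",(187,117),.156),("box",(522,216),.14)):
    q=ray(c,np.array(p)/4+[230,140],h)[0,:2]-ch; print(n,"y",(q@uy).round(3),"x",(q@ux).round(3))
print(ctrl.finger_overhang); rel(plate(0),.2)
E
```

```text
(232, 291) y 0.0671 x 0.0029
(297, 312) y 0.0072 x 0.0024
(365, 334) y -0.0553 x 0.0018
(215, 290) y 0.0816 x -0.0008
(205, 287) y 0.0907 x -0.0009
(403, 345) y -0.0897 x 0.0026
[(-100, 149), (-98, 150), (-96, 150), (-94, 149), (-92, 138), (-90, 113), (-88, 89), (-86, 75), (-84, 72), (-82, 72), (-80, 72), (-78, 72), (-76, 72), (-74, 72), (-72, 73), (-70, 73), (-68, 72), (-66, 71), (-64, 70), (-62, 78), (-60, 107), (-58, 166), (-56, 215), (-54, 230), (-52, 230), (-50, 227), (-48, 209), (-46, 157), (-44, 105), (-42, 79), (-40, 72), (-38, 73), (-36, 74), (-34, 74), (-32, 74), (-30, 74), (-28, 74), (-26, 74), (-24, 74), (-22, 74), (-20, 75), (-18, 75), (-16, 75), (-14, 75), (-12, 75), (-10, 75), (-8, 74), (-6, 73), (-4, 73), (-2, 83), (0, 114), (2, 172), (4, 217), (6, 230), (8, 231), (10, 229), (12, 205), (14, 148), (16, 101), (18, 80), (20, 75), (22, 75), (24, 76), (26, 77), (28, 77), (30, 77), (32, 77), (34, 77), (36, 77), (38, 77), (40, 77), (42, 77), (44, 77), (46, 77), (48, 77), (50, 77), (52, 76), (54, 75), (56, 76), (58, 87), (60, 122), (62, 179), (64, 219), (66, 231), (68, 232), (70, 230), (72, 202), (74, 144), (76, 99), (78, 79), (80, 75), (82, 77), (84, 78), (86, 79), (88, 86), (90, 109), (92, 137), (94, 151), (96, 154), (98, 154), (100, 154)]
tin y 0.001 x 0.131
tape y 0.141 x 0.129
box y -0.155 x 0.135
0.014
turn [-0.0003 -0.0001 -0.0296] shift [-2.3342 -2.012   0.224 ] pos [0.3004 0.6038 0.2441] F [-0.15 -0.96  0.87] open 1.0 q [ 0.96  0.29  1.58 -0.    1.28 -0.15]
```

Request:
{"name": "send_rows", "arguments": {
  "moves": "0 0 0 -0.15 -0.13 -0.1 -1;0 0 0 -0.35 -0.3 -0.1 -1;0 0 0 -0.55 -0.47 -0.1 -1;0 0 0 -0.75 -0.64 -0.1 -1;0 0 0 -0.95 -0.82 -0.1 -1",
  "newtons": 20
}}

```text
time: 0.72
eef_pos: [0.3979, 0.3711, 0.2648]
tcp_rot: [0.229, 0.974, -0.0, -0.0]
contact_force: [0.2, 0.5, 0.4]
opening: 0.001
finger_force: 0.0
```

Request:
{"name": "send_rows", "arguments": {
  "moves": "0 0 0 -0.2 -0.17 0 -1;0 0 0 -0.4 -0.34 0 -1;0 0 0 -0.6 -0.5 0 -1;0 0 0 -0.8 -0.65 0 -1;0 0 0 -0.95 -0.75 0 -1;0 0 0 -0.95 -0.75 0 -1"
}}

```text
time: 1.48
eef_pos: [0.5016, 0.152, 0.2648]
tcp_rot: [0.231, 0.973, -0.0, -0.0]
contact_force: [-0.8, -0.1, 0.1]
opening: -0.002
finger_force: 0.0
```

```bash
python3 -c "
from h import *
rel(plate(.0375),.14)"
```

```text
turn [-0.0001 -0.0001 -0.0302] shift [-0.3934 -0.2519  0.6239] pos [0.5016 0.152  0.2648] F [-0.79 -0.1   0.06] open -0.0 q [ 0.1  -0.06  1.92 -0.    1.28 -1.  ]
```

Request:
{"name": "send_rows", "arguments": {
  "moves": "0 0 -0.015 -0.2 -0.13 0 -1;0 0 -0.03 -0.393 -0.252 0.1 -1;0 0 -0.03 -0.393 -0.252 0.3 -1;0 0 -0.03 -0.393 -0.252 0.5 -1;0 0 -0.03 -0.393 -0.252 0.62 -1;0 0 -0.03 -0.393 -0.252 0.62 -1;0 0 -0.03 -0.393 -0.252 0.62 -1"
}}

```text
time: 2.35
eef_pos: [0.5494, 0.0744, 0.1425]
tcp_rot: [0.136, 0.991, 0.0, 0.001]
contact_force: [0.2, 0.1, 0.8]
opening: -0.001
finger_force: 0.0
```

```bash
python3 - <<'E'
from h import *
from plant import ctrl
rel(plate(.0375),.112)
c=ctrl.read_camera("side"); im=c["image"][150:270,250:400,::-1]
cv2.imwrite("pics/s1.png",cv2.resize(im,None,fx=4,fy=4,interpolation=cv2.INTER_CUBIC))
E
```

```text
turn [0.0001 0.0002 0.0005] shift [-0.0025 -0.014   0.1523] pos [0.5494 0.0744 0.1425] F [0.17 0.11 0.81] open -0.0 q [-0.05  0.13  1.96  0.    1.05 -1.35]
```

View pics/s1.png

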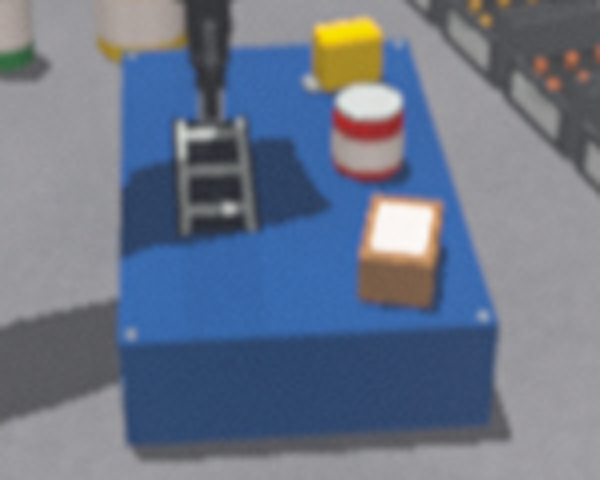

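The fingertips hover above the far (left) plate at about (210,120) in the crop, and the bystanders are clear. I'll lower slowly from here.

Request:
{"name": "send_rows", "arguments": {
  "moves": "0 0 0 -0.003 -0.014 0.06 -1;0 0 0 -0.003 -0.014 0.12 -1;0 0 0 -0.003 -0.014 0.135 -1;0 0 0 -0.003 -0.014 0.135 -1;0 0 0 -0.003 -0.014 0.135 -1"
}}

```text
time: 3.02
eef_pos: [0.549, 0.0708, 0.1146]
tcp_rot: [0.136, 0.991, 0.0, 0.0]
contact_force: [-0.7, -0.2, -0.3]
opening: 0.002
finger_force: 0.0
```

Request:
{"name": "send_rows", "arguments": {
  "moves": "0 0 0 0 0 0.005 -1;0 0 0 0 0 0.01 -1;0 0 0 0 0 0.01 -1"
}}

```text
time: 3.4
eef_pos: [0.5487, 0.0709, 0.1123]
tcp_rot: [0.136, 0.991, -0.0, 0.0]
contact_force: [0.5, 0.8, -0.2]
opening: 0.002
finger_force: 0.0
```

Request:
{"name": "send_rows", "arguments": {
  "moves": "0 0 0 0 0 0.005 -1;0 0 0 0 0 0.01 -1;0 0 0 0 0 0.01 -1"
}}

```text
time: 3.78
eef_pos: [0.5488, 0.0709, 0.1108]
tcp_rot: [0.136, 0.991, -0.0, 0.0]
contact_force: [-2.7, -0.1, 5.3]
opening: 0.001
finger_force: 2.4
```

Request:
{"name": "send_rows", "arguments": {
  "moves": "0 0 0 0 0 0.005 -1;0 0 0 0 0 0.005 -1"
}}

```text
time: 4.03
eef_pos: [0.5488, 0.0709, 0.1095]
tcp_rot: [0.136, 0.991, 0.0, 0.0]
contact_force: [-1.6, 0.8, 5.4]
opening: 0.003
finger_force: 2.5
```

Request:
{"name": "send_rows", "arguments": {
  "moves": "0 0 0 0 0 0.005 -1;0 0 0 0 0 0.005 -1"
}}

```text
time: 4.28
eef_pos: [0.5488, 0.0709, 0.1084]
tcp_rot: [0.136, 0.991, 0.0, 0.0]
contact_force: [-3.0, -0.3, 4.4]
opening: 0.003
finger_force: 2.3
```

The plate moves down about 1 mm per 1 mm step with the force staying near 5 N, so this is the catch. I'll press on.

Request:
{"name": "send_rows", "arguments": {
  "moves": "0 0 0 0 0 0.005 -1;0 0 0 0 0 0.01 -1;0 0 0 0 0 0.01 -1;0 0 0 0 0 0.01 -1"
}}

```text
time: 4.78
eef_pos: [0.5488, 0.0709, 0.1064]
tcp_rot: [0.136, 0.991, 0.0, 0.0]
contact_force: [-0.6, 0.7, 4.0]
opening: -0.001
finger_force: 2.2
```

Request:
{"name": "send_rows", "arguments": {
  "moves": "0 0 0 0 0 0.005 -1;0 0 0 0 0 0.005 -1"
}}

```text
time: 5.03
eef_pos: [0.5489, 0.0709, 0.1054]
tcp_rot: [0.136, 0.991, 0.0, 0.0]
contact_force: [-1.6, -0.1, 5.6]
opening: -0.002
finger_force: 2.4
```

```bash
python3 - <<'E'
from plant import ctrl
import cv2
c=ctrl.read_camera("side"); im=c["image"][150:270,250:400,::-1]
d=ctrl.read_camera("top")["image"][140:270,220:395,::-1]
a=cv2.resize(im,(400,320)); b=cv2.resize(d,(400,320))
cv2.imwrite("pics/s2.png",cv2.hconcat([a,b])); print(ctrl.get_state()["eef_pos"])
E
```

```text
[0.54883403 0.07086093 0.10540956]
```

View pics/s2.png

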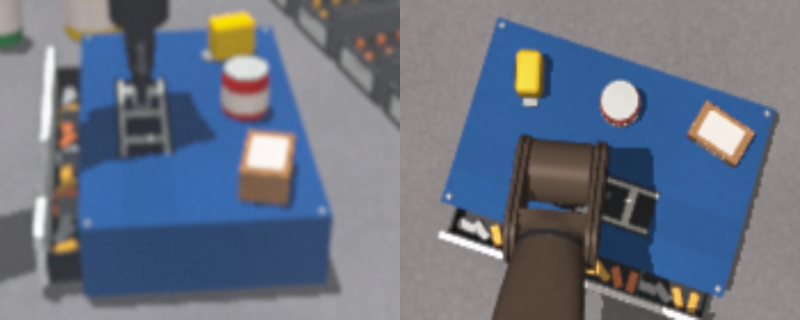

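The drawer has sprung out: its white front is at x≈45 in the left panel, clear of the unit, and its contents show in both views. I'll withdraw straight up.

Request:
{"name": "send_rows", "arguments": {
  "moves": "0 0 0 0 0 -0.05 -1;0 0 0 0 0 -0.2 -1;0 0 0 0 0 -0.4 -1;0 0 0 0 0 -0.6 -1;0 0 0 0 0 -0.7 -1;0 0 0 0 0 -0.7 -1;0 0 0 0 0 -0.7 -1;0 0 0 0 0 -0.7 -1;0 0 0 0 0 -0.7 -1;0 0 0 0 0 -0.7 -1"
}}

```text
time: 6.38
eef_pos: [0.5486, 0.0709, 0.2447]
tcp_rot: [0.136, 0.991, -0.0, -0.001]
contact_force: [-0.9, 0.3, 0.5]
opening: 0.003
finger_force: 0.0
```

```bash
python3 - <<'E'
from plant import ctrl
import cv2
c=ctrl.read_camera("side"); im=c["image"][150:270,250:400,::-1]
d=ctrl.read_camera("top")["image"][140:270,220:395,::-1]
cv2.imwrite("pics/s3.png",cv2.hconcat([cv2.resize(im,(400,320)),cv2.resize(d,(400,320))])); print(ctrl.get_state())
E
```

```text
{'time': 6.475, 'qpos': array([-5.49421378e-02,  1.87092259e-02,  1.87796902e+00,  2.28121844e-06,
        1.24523735e+00, -1.35245307e+00]), 'dq': array([ 0.00037145, -0.00294985, -0.00206305,  0.0010426 ,  0.00104096,
        0.00108307]), 'joint_efforts': array([-3.43622014e-03, -2.95968050e+01, -2.88621747e+01, -4.09400718e-04,
        1.70790707e-03,  3.15987023e-06]), 'eef_pos': array([0.54870541, 0.07087557, 0.24512401]), 'tcp_rot': array([ 1.36218241e-01,  9.90678840e-01, -1.21004138e-05, -1.61018698e-04]), 'contact_force': array([ 0.46694437, -0.25596343,  0.28450276]), 'wrist_torque': array([-0.00333987, -0.0612371 , -0.02283831]), 'finger_force': 0.0, 'opening': -0.0028676105214438634}
```

View pics/s3.png

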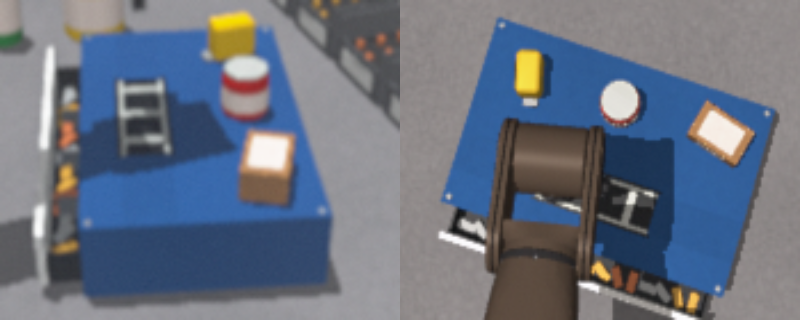

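The drawer is still out, the hand is well clear above, and the bystanders have not moved.

```bash
python3 -c "
from plant import ctrl
print(ctrl.sign_off())"
```

```text
the job is handed in; nothing more can be done
None
```

I found the catch at the left of the two whole plates and pressed it in; the drawer sprang out by itself, the hand is clear, nothing else was moved, and the job is handed in.

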